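Set the easel's canvas ledge at the tape mark and lock its cam lever

ROBOT

A 7-joint arm with a two-finger parallel gripper is mounted at the origin on the work surface. World frame = base frame: x ahead of the robot, y to its left, z up, the work surface at z = 0. Lengths are in mm, angles in rad, forces in N, time in s.
With the tool pointing down it reaches from about 425 to 875 mm from the base axis. Payload 4.7 kg.
Tool frame: the origin (TCP) lies on the mounting face of the last link; the fingertips stand 173 mm ahead of it and the grasp point (between the pads) lies 155 mm ahead of it; z points along the fingers, y is the line along which they close (so a half turn about z gives the same grasp; the last joint's range is limited). The gripper opens to 85 mm and grips with 20 to 120 N. Pads are 22 mm wide; open, the fingers measure 114 mm over their backs; the gripper's body (76 mm by 85 mm) begins 54 mm behind the grasp point. The pads swing forward as they close: fully open they stand 13 mm farther back than shut.
Start: joints at [1.149, 0.321, -0.07, 1.45, 0.023, 1.371, -0.057], TCP at [274.373, -589.259, 404.749] pointing down, gripper open.
Joint ranges: [-2.86, 2.86], [-0.3, 2.09], [-1.38, 1.24], [0.06, 2.45], [-1.56, 4.7], [0.09, 2.05], [-2.69, 2.69]. Speed limits (rad/s): [2.57, 2.57, 3.14, 3.14, 3.14, 3.14, 3.14].

INTERFACE

Orientations are given as a rotation vector (axis times angle).
In Python, from plant import get_obs, capture, camera_params, close_job gives the robot as it stands. The module is installed in compiled form; this text tells all that it offers.
- The arm moves only by the shell command python3 -m inch 'ROWS' [FORCE]. ROWS is JSON, one flat list of numbers, 7 for each row, row after row: the shift along the tool's x, y, z in cm, then the turn, a rotation vector about the tool's x, y, z in degrees, then the opening, from 0 (shut) to 1 (fully open). A call has 1 to 8 rows; each row shifts and turns the commanded pose from where the row before left it, along the tool's axes as they then stand; what a row does not reach is not made up. A row lasts 1/8 s, in which the tool goes at most 62.5 mm and 10.7 degrees, less where a joint would pass 70% of its speed; a pose out of reach is approached as far as the arm can. A call with a gripper value outside its range is refused whole. The fingers move at their own pace and stop on an object; FORCE is the grip in N (left out, the last holds). Time passes only in rows, so rows that do not move let the fingers close. It gives the time, the measured TCP pose, the force, the opening and the grip force at its end, in the units of the state.
- get_obs(): the state, without advancing time (a new reading comes with each control period).
- capture(name): name is "scene" or "top" or "wrist"; returns the picture (400x640x3 uint8, red, green, blue); there is no depth.
- camera_params(name): a dict with "fx", "fy", "cx", "cy" (pixels), "dist_coeffs" ([k1, k2, p1, p2, k3] as OpenCV has them; the pictures are not rectified), "eye" and "rotation" of the camera in the world. Camera axes: x right, y up, looking along -z (the intrinsics and any distortion apply to the point x, -y, -z); pixel columns grow to the right and rows downward; lengths in mm; the calibration is good to about 2 mm. A picture is of the moment at which its call begins: read the wrist's pose just before it. camera_params takes no time and is no camera call; for the wrist camera it gives the pose at the moment of the call.
- close_job(): hands the job in; it is judged then, once.
The state is a dict: "time": time; "joint_pos": joint angles; "qd": joint speeds; "joint_torque": joint torques, N m; "eef_pos": TCP position; "tool_rot": TCP orientation; "force": force on the tool from outside, world axes, zero at the start; "moment": the same for the moment, N m; "finger_gap": opening from 0.0 (shut) to 1.0 (fully open); "finger_force": force on a finger pad.
Only numpy, scipy, OpenCV 4.12 (cv2) and the standard library are available. Lean on these libraries where they do the work, as an engineer would, in place of code of your own. Each camera call takes 0.05 s, during which the arm holds its last target. There are 200 camera calls.

TASK

Push the canvas ledge up the mast of the table easel until the ledge's upper edge is level with the lower edge of the strip of masking tape, and while you hold it there squeeze its cam lever fully shut against the clamp below it. The ledge slides down again unless it is held, and the lever must not be shut anywhere else. Finish still gripping the clamp and its shut lever at the mark, without letting go, and leave the things standing around the easel alone.

Things in the scene. Friction and masses are not known exactly. Their poses are not given: they have to be found in the camera images.
- easel: wooden table easel fixed to the bench: two runners 440 mm long at y = +-115 mm, and on the middle line a mast 22 mm wide, 18 mm thick, 460 mm long that leans back, rising 0.5 rad above the level. Origin on the bench under the mast's middle; x level, the way the mast rises (away from the robot), y left, z up. The mast's front face passes 165 mm above the origin
- mark (a point): height mark: middle of the lower edge of the strip of masking tape (18 mm wide) wrapped across the mast, on the mast's front face. Axes: x up along the mast, y left along the ledge, z square out of the mast's front face. Where the tape sticks differs from job to job; the ledge passes over it freely
- ledge_edge (a point): middle of the canvas ledge's upper edge, on the mast's front face; axes as the mark. The ledge is a wooden crossbar 240 mm wide (y), 16 mm thick (x -16 to 0 mm), standing 26 mm out of the mast's face (z 0 to 26 mm). Fingers reaching in along -z on both sides of clamp and lever, just under the ledge, can push it up by its underside; 30 mm beside them is free
- ledge (a joint): how far the ledge stands up the mast from its bottom stop, 0 to 0.2 m. With the lever open it slides freely and sinks back to 0 when let go; 2 to 4 N push it up
- clamp: the ledge's aluminium clamp, fixed under the ledge and riding on the mast: origin and axes as ledge_edge, x -100 to -16 mm, y -14 to 11 mm (its right face, y = -14, is flat), z -22 to 14 mm. The cam lever is on its left
- lever: the cam's black handle, a bar 62 mm long, 6 mm thick, z -8 to 12 mm. Origin on its pivot, at x -88, y +17 mm in the frame of ledge_edge; its x axis runs along the bar to its free tip, 10 mm below the ledge's underside when shut. Shut it lies beside the clamp, outer face at y +20 mm (34 mm across both). Press its outer face towards the clamp to shut it, about 3 N near the tip
- cam (a joint): angle of the cam lever: 0 shut, grows as its tip swings out to the left; 0.35 to 0.5 rad at the start (outer face of the tip 40 to 50 mm left of the mast's middle). It stays where it is put. In its last 0.3 rad the cam presses a shoe on the mast and clamps the ledge
- paint_tub: open plastic tub, 84 mm across, 85 mm high, standing beside the easel; leave alone
- paint_bottle: plastic paint bottle, 62 mm across, 170 mm high, standing beside the easel; leave alone
- sanding_block: cork sanding block 110 x 65 x 30 mm lying beside the easel; leave alone

How it is judged:
By the outcome, as a careful person would: the job done as asked, in the order asked, and still so for the second after the job is handed in, while the arm keeps its last pose, push and grip.
It also fails if it takes over 42 s, if anything falls off the work surface, if the arm or the gripper's body presses on something with over 40 N, if the wrist force passes 120 N, or if a joint passes its speed limit or range.

## Working session

There is one attempt and no reset: what is moved stays moved. The work goes in short steps, Python scripts to look and compute and a shell command to move; the robot and the scene stay as the last step left them, time stands still between calls to the robot, and variables do not carry over. Pictures are saved under pics/ and viewed, at most 10 in all, crops included, and the job is handed in when it is done.

```bash
mkdir -p pics
python3 - <<'E'
from plant import *
import cv2
print(get_obs())
for n in ("scene","top"):
    im=capture(n); cv2.imwrite(f"pics/{n}1.png",im[:,:,::-1]); print(n,camera_params(n))
E
```

```text
{'time': 0.0, 'joint_pos': array([ 1.14906055,  0.32181849, -0.07007405,  1.45168338,  0.02259732,
        1.37079599, -0.05691072]), 'qd': array([-0.00064902, -0.00026632, -0.00057555, -0.00023364, -0.00101177,
       -0.00119785, -0.00155299]), 'joint_torque': array([ 2.89539394e-04, -4.93580854e+01, -3.82302571e-01, -3.14332724e+01,
        1.29478384e-02,  1.13496854e-02, -1.06618552e-05]), 'eef_pos': array([ 274.28674908, -589.06268125,  403.62182247]), 'tool_rot': array([-3.06548456e+00, -6.78818205e-01,  8.03118265e-04]), 'force': array([-0.39275359, -0.53813889,  0.31725841]), 'moment': array([-0.00537605, -0.00113273, -0.00795684]), 'finger_force': 0.0, 'finger_gap': 0.9954113690028618}
scene {'fx': 383.52528871602277, 'fy': 383.52528871602277, 'cx': 319.36723570304054, 'cy': 191.77151493172713, 'dist_coeffs': array([-0.01587679,  0.        ,  0.        ,  0.        ,  0.        ]), 'eye': array([1233.51359968,   58.13563702,  669.93514333]), 'rotation': array([0.63223519, 0.6912194 , 1.51338907])}
top {'fx': 515.7171559983464, 'fy': 515.7171559983464, 'cx': 308.916243014964, 'cy': 194.1683756027731, 'dist_coeffs': array([-0.13540181,  0.        ,  0.        ,  0.        ,  0.        ]), 'eye': array([ 494.21949684,   33.74387757, 1093.1450222 ]), 'rotation': array([ 0.07253467, -0.08249752, -1.54624919])}
```

View pics/top1.png

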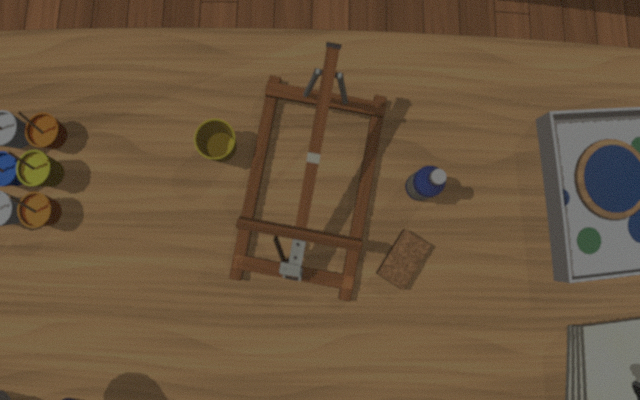

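View pics/scene1.png

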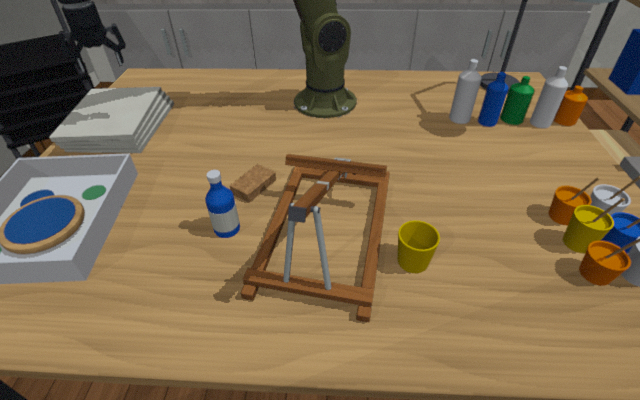

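Top view: mast top at about (333,45), tape near (313,158), and the ledge running from (242,220) to (362,243). The clamp and open lever sit around (290,258). I'll zoom in on the ledge and tape.

Run:
```python
import cv2
im=cv2.imread("pics/top1.png")
a=cv2.resize(im[145:290,225:385],None,fx=4,fy=4,interpolation=cv2.INTER_CUBIC)
b=cv2.resize(im[35:75,315:350],None,fx=4,fy=4,interpolation=cv2.INTER_CUBIC)
a[0:160,500:640]=b
cv2.imwrite("pics/crop1.png",cv2.convertScaleAbs(a,alpha=1.6))
```

```text
(no output)
```

View pics/crop1.png

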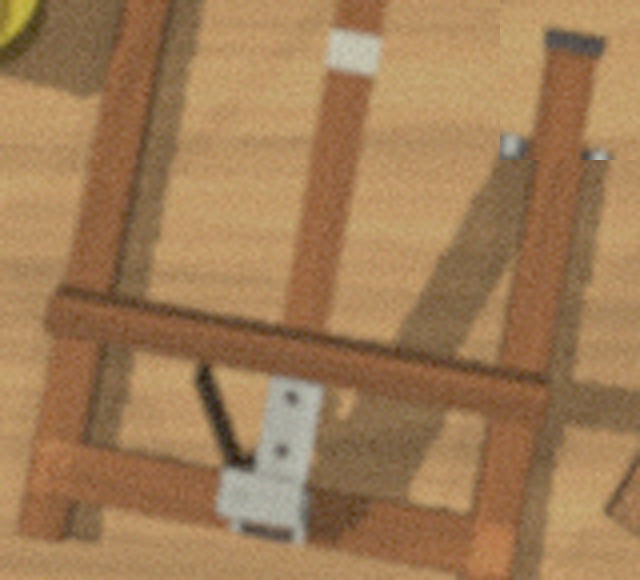

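```bash
cat > h.py <<'E'
import numpy as np,cv2
from scipy.spatial.transform import Rotation as R
from scipy.optimize import least_squares
from plant import *
def proj(cp,P):
    Rm=R.from_rotvec(cp["rotation"]).as_matrix()@np.diag([1,-1,-1.])
    K=np.array([[cp["fx"],0,cp["cx"]],[0,cp["fy"],cp["cy"]],[0,0,1]])
    p,_=cv2.projectPoints((np.atleast_2d(P)-cp["eye"])@Rm,np.zeros(3),np.zeros(3),K,np.array(cp["dist_coeffs"]))
    return p[:,0]
c,s=np.cos(.5),np.sin(.5)
def mast(e,S,q):   # e=x,y,yaw ; S along mast from the middle; q = local (x,y,z) mast axes
    q=np.array(q,float); M=np.array([[c,0,-s],[0,1,0],[s,0,c]])
    p=M@(q+[S,0,0])+[0,0,165]
    return R.from_euler('z',e[2]).apply(p)+[e[0],e[1],0]
def Rmast(e): return R.from_euler('z',e[2]).as_matrix()@np.array([[c,0,-s],[0,1,0],[s,0,c]])
E
python3 - <<'E'
from h import *
cp=camera_params("top")
obs=[('L',(0,120,26),(238,220)),('L',(0,-120,26),(361.5,241)),('L',(-16,120,26),(236.75,227.5)),('L',(-16,-120,26),(360.5,249)),
('T',(0,11,0),(306.75,162)),('T',(0,-11,0),(319.75,164)),('T',(18,11,0),(307.75,152.25)),('T',(18,-11,0),(320.75,154)),
('M',(230,11,0),(326.25,46.75)),('M',(230,-11,0),(340.75,48.25))]
def res(v):
    S={'L':v[3],'T':v[4],'M':0}
    return np.concatenate([proj(cp,mast(v,S[k],q))[0]-np.array(u) for k,q,u in obs])
r=least_squares(res,[550,30,0,-100,50],x_scale=[10,10,.1,10,10],loss='soft_l1')
print(r.x.round(3));print(res(r.x).reshape(-1,2).round(1))
v=r.x
print("ledge",mast(v,v[3],[0]*3),"mark",mast(v,v[4],[0]*3),"mast dir",Rmast(v))
E
```

```text
[ 6.22021e+02  2.62850e+01 -1.55000e-01 -1.02756e+02  2.34130e+01]
[[-0.8 -0.7]
 [ 3.2  1.3]
 [-0.4 -0.6]
 [ 2.5  0.8]
 [ 0.1 -0.3]
 [-0.9 -0.2]
 [ 0.7  0. ]
 [-0.2  0.5]
 [ 0.2 -0.6]
 [-1.3  0.2]]
ledge [532.92249482  40.18386738 115.73634581] mark [642.32313039  23.11757563 176.22502724] mast dir [[ 0.86709542  0.15413392 -0.47369639]
 [-0.13526524  0.98804997  0.07389574]
 [ 0.47942554  0.          0.87758256]]
```

```bash
cat >> h.py <<'E'
E0=[622.02,26.285,-0.155]; SL=-102.76; ST=23.41
def goal(e,S,q,flip=0):
    Rm=Rmast(e); T=np.column_stack([Rm[:,0],-Rm[:,1],-Rm[:,2]])
    if flip: T=T@np.diag([-1,-1,1])
    return mast(e,S,q),T
def rows(p,T,step=55,deg=9.5):
    o=get_obs(); p0=o["eef_pos"];R0=R.from_rotvec(o["tool_rot"])
    dr=(R0.inv()*R.from_matrix(T)).as_rotvec()
    n=int(max(np.ceil(np.linalg.norm(p-p0)/step),np.ceil(np.degrees(np.linalg.norm(dr))/deg),1))
    cp,cR=p0,R0; d=R.from_rotvec(dr/n); out=[]
    for i in range(n):
        t=cR.inv().apply((p-cp)/(n-i)); out.append(np.r_[t/10,np.degrees(dr/n)]); cp=cp+(p-cp)/(n-i); cR=cR*d
    return np.array(out)
def where(e=E0,S=SL):
    o=get_obs(); M=Rmast(e); q=M.T@(o["eef_pos"]-mast(e,S,[0,0,0]))
    T=R.from_rotvec(o["tool_rot"]).as_matrix(); g=goal(e,S,[0,0,0])[1]
    return q.round(1),np.degrees(R.from_matrix(T.T@g).as_rotvec()).round(1),o
E
python3 - <<'E'
from h import *
np.set_printoptions(suppress=True,precision=2)
print(R.from_rotvec(get_obs()["tool_rot"]).as_matrix())
p,T=goal(E0,SL,[-37,12,275]); print(p); print(rows(p,T))
p,T=goal(E0,SL,[-37,12,275],1); print(rows(p,T)[:1])
E
```

```text
[[ 0.91  0.42 -0.  ]
 [ 0.42 -0.91  0.  ]
 [-0.   -0.   -1.  ]]
[372.43  77.43 339.33]
[[ 2.85 -4.33  0.5  -0.66  2.14  2.55]
 [ 2.63 -4.46  0.55 -0.66  2.14  2.55]
 [ 2.41 -4.57  0.6  -0.66  2.14  2.55]
 [ 2.18 -4.68  0.63 -0.66  2.14  2.55]
 [ 1.95 -4.78  0.65 -0.66  2.14  2.55]
 [ 1.71 -4.87  0.67 -0.66  2.14  2.55]
 [ 1.47 -4.95  0.67 -0.66  2.14  2.55]
 [ 1.22 -5.02  0.66 -0.66  2.14  2.55]
 [ 0.97 -5.07  0.64 -0.66  2.14  2.55]
 [ 0.72 -5.12  0.62 -0.66  2.14  2.55]
 [ 0.47 -5.15  0.58 -0.66  2.14  2.55]
 [ 0.22 -5.17  0.53 -0.66  2.14  2.55]
 [-0.03 -5.18  0.48 -0.66  2.14  2.55]]
[[ 2.31 -3.52  0.41 -2.27 -0.7  -8.89]]
```

```bash
python3 -m inch '[2.8,-4.3,0,-0.7,2.1,2.5,1, 2.6,-4.4,0,-0.7,2.1,2.5,1, 2.4,-4.6,0,-0.7,2.1,2.5,1, 2.2,-4.7,0.2,-0.7,2.1,2.5,1, 2,-4.8,0.5,-0.7,2.1,2.5,1, 1.7,-4.9,0.7,-0.7,2.1,2.5,1, 1.5,-5,0.7,-0.7,2.1,2.5,1, 1.2,-5,0.7,-0.7,2.1,2.5,1]' 20
python3 - <<'E'
from h import *
np.set_printoptions(suppress=True,precision=2)
print(where(),get_obs()["joint_pos"])
p,T=goal(E0,SL,[-37,12,225]); print(rows(p,T))
E
```

```text
time: 1.1
eef_pos: [352.6, -187.1, 368.1]
tool_rot: [3.099, 0.129, 0.437]
force: [1.6, -0.4, 0.5]
finger_gap: 0.998
finger_force: 0.0
(array([  -4.5, -252.4,  290.1]), array([-4. , 12.4, 12.9]), {'time': 1.1, 'joint_pos': array([ 0.91, -0.3 , -0.35,  2.15, -0.29,  1.05, -0.81]), 'qd': array([ 0.26, -0.  , -1.13,  0.24, -0.35, -0.5 , -0.96]), 'joint_torque': array([ -1.39, -13.63,   7.1 , -30.8 ,  -0.11,  -0.19,   0.99]), 'eef_pos': array([ 352.63, -187.07,  368.14]), 'tool_rot': array([3.1 , 0.13, 0.44]), 'force': array([ 1.62, -0.38,  0.54]), 'moment': array([ 0.04,  0.25, -0.02]), 'finger_force': 0.0, 'finger_gap': 0.9977684145688083}) [ 0.91 -0.3  -0.35  2.15 -0.29  1.05 -0.81]
[[ 0.86 -5.16  1.65 -0.81  2.49  2.59]
 [ 0.56 -5.21  1.61 -0.81  2.49  2.59]
 [ 0.25 -5.25  1.55 -0.81  2.49  2.59]
 [-0.05 -5.28  1.48 -0.81  2.49  2.59]
 [-0.35 -5.29  1.4  -0.81  2.49  2.59]]
```

```bash
python3 -m inch '[0.9,-5.1,1.9,-0.8,2.4,2.6,1, 0.8,-5.2,1.9,-0.8,2.4,2.6,1, 0.5,-5.2,1.9,-0.8,2.5,2.6,1, 0.2,-5.2,1.8,-0.8,2.5,2.6,1, 0,-5.2,1.8,-0.8,2.5,2.6,1,0,0,0,0,0,0,1]'
python3 - <<'E'
from h import *
np.set_printoptions(suppress=True,precision=2)
q,r,o=where();print(q,r,o["eef_pos"],o["joint_pos"])
p,T=goal(E0,SL,[-37,12,205]); print(rows(p,T))
cv2.imwrite("pics/w1.png",capture("wrist")[:,:,::-1])
E
```

```text
time: 1.85
eef_pos: [417.0, 40.5, 286.1]
tool_rot: [3.017, -0.183, 0.709]
force: [0.4, -0.6, 0.0]
finger_gap: 1.0
finger_force: 0.0
[-18.9 -17.6 204.5] [-0.4  2.2  1.8] [416.97  40.54 286.1 ] [ 0.31 -0.24 -0.48  2.3   0.06  0.62 -1.92]
[[-1.71 -3.01  0.03 -0.39  2.17  1.84]]
```

View pics/w1.png

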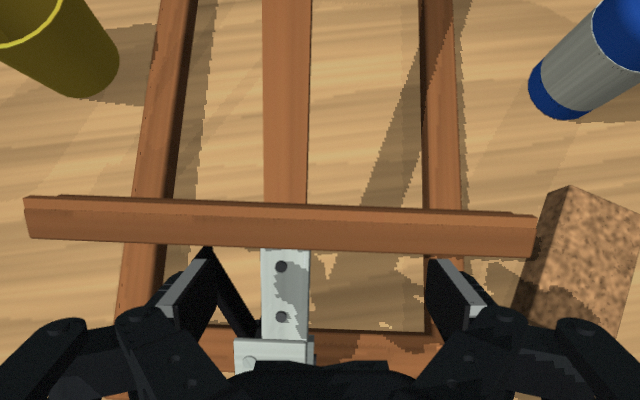

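Wrist view: front-face corners of the ledge at (24,199), (31,238), (536,217) and (533,257). The clamp is at columns 262–310, the lever tip at (208,250), and the fingers straddle both. I'll refit using these.

Run:
```python
from h import *
np.set_printoptions(suppress=True,precision=2)
ct=camera_params("top");cw=camera_params("wrist")
obs=[(ct,'L',(0,120,26),(238,220),1),(ct,'L',(-16,120,26),(236.75,227.5),1),(ct,'L',(0,-120,26),(361.5,241),.5),
(ct,'T',(0,11,0),(306.75,162),1),(ct,'T',(0,-11,0),(319.75,164),1),(ct,'T',(18,11,0),(307.75,152.25),1),(ct,'T',(18,-11,0),(320.75,154),1),
(ct,'M',(230,11,0),(326.25,46.75),.5),(ct,'M',(230,-11,0),(340.75,48.25),.5),
(cw,'L',(0,120,26),(24,199),.5),(cw,'L',(0,-120,26),(536,217),.5),(cw,'L',(-16,120,26),(31,238),.5),(cw,'L',(-16,-120,26),(533,257),.5)]
def res(v,w=1):
    S={'L':v[3],'T':v[4],'M':0}
    return np.concatenate([(proj(k,mast(v,S[f],q))[0]-np.array(u))*(ww if w else 1) for k,f,q,u,ww in obs])
v0=E0+[SL,ST];print(res(v0,0).reshape(-1,2)[-4:])
r=least_squares(res,v0,x_scale=[10,10,.1,10,10],loss='soft_l1');v=r.x
print(v);print(res(v,0).reshape(-1,2))
q,rr,o=where(v[:3],v[3]);print(q,rr)
print(proj(cw,[mast(v,v[3],(0,11,0)),mast(v,v[3],(0,-11,0)),mast(v,v[4],(0,0,0))]))
```

```text
[[-17.26   0.37]
 [ 12.25  -1.9 ]
 [-15.94  -5.21]
 [  7.38  -8.74]]
[ 635.57   23.73   -0.15 -119.24    9.08]
[[-0.    0.08]
 [ 0.39  0.12]
 [ 3.02  1.63]
 [ 0.44 -0.31]
 [-0.61 -0.2 ]
 [ 1.    0.13]
 [ 0.04  0.51]
 [ 1.61 -8.25]
 [ 0.12 -7.48]
 [-1.89  5.84]
 [ 2.95  1.79]
 [-1.26 -1.36]
 [-1.26 -6.66]]
[-13.8 -19.2 211.3] [-0.2  2.2  1.5]
[[264.16 195.35]
 [305.88 196.47]
 [284.51 -93.28]]
```

Run:
```python
from h import *
np.set_printoptions(suppress=True,precision=2)
o=get_obs();cw=camera_params("wrist");im=capture("wrist");print(o["qd"],o["eef_pos"],where()[0]);
print(cw, camera_params("wrist")["eye"])
cv2.imwrite("pics/w2.png",im[:,:,::-1])
g=im.astype(int)
print(np.abs(cv2.imread("pics/w1.png")[:,:,::-1].astype(int)-g).mean())
T=R.from_rotvec(o["tool_rot"]).as_matrix();print("cam in tool",T.T@(cw["eye"]-o["eef_pos"]),T.T@R.from_rotvec(cw["rotation"]).as_matrix())
a=cv2.convertScaleAbs(im[180:270,0:640,::-1],alpha=1.5)
a=np.vstack([cv2.resize(a[:,10:90],None,fx=7,fy=3.3),cv2.resize(a[:,490:570],None,fx=7,fy=3.3)])
cv2.imwrite("pics/w2c.png",a);print(a.shape)
```

```text
[ 0.02 -0.01  0.08 -0.01 -0.    0.01  0.02] [417.14  37.93 286.64] [-17.5 -21.7 204.8]
{'fx': 352.5232103302866, 'fy': 352.5232103302866, 'cx': 320.89690246100184, 'cy': 203.96895736139044, 'dist_coeffs': array([-0.03,  0.  ,  0.  ,  0.  ,  0.  ]), 'eye': array([490.68,  27.46, 289.48]), 'rotation': array([ 0.14, -0.17, -1.69])} [490.85  25.54 289.97]
7.793703125
cam in tool [67.75  1.06 30.58] [[-0.    0.96  0.27]
 [ 1.   -0.    0.  ]
 [ 0.    0.27 -0.96]]
(594, 560, 3)
```

View pics/w2c.png

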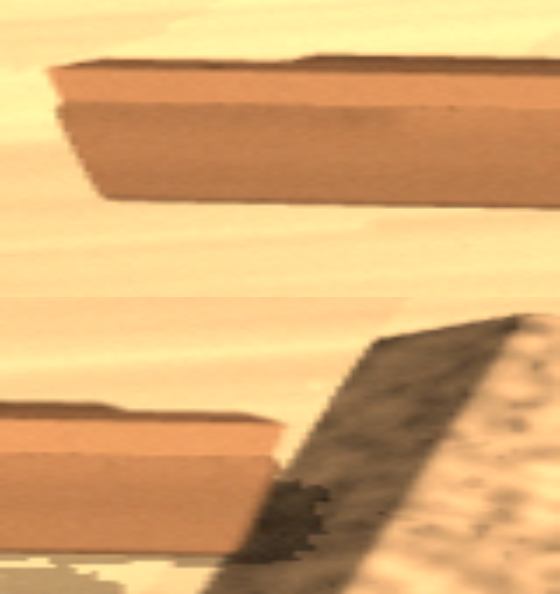

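Zoomed wrist view: the brown strip is the ledge's front face (z = 26), with corners (18.3,211), (25,240), (530,228) and (525,258). The lit strip above it is the upper face. I had matched the wrong edges, so I'll fit the ledge pose from these corners.

Run:
```python
from h import *
np.set_printoptions(suppress=True,precision=2)
ct=camera_params("top");cw=camera_params("wrist")
cw.update(eye=np.array([490.68,27.46,289.48]))   # pose at picture w2, rotation taken below
obs=[((0,120,26),(18.3,211)),((-16,120,26),(25,240)),((0,-120,26),(530,228)),((-16,-120,26),(525,258))]
f=lambda v:np.concatenate([proj(cw,R.from_euler('z',v[3]).apply(Rmast([0,0,0])@np.array(q))+v[:3])[0]-u for q,u in obs])
r=least_squares(f,[530,40,110,-.15],x_scale=[10,10,10,.1]);v=r.x;print(v,r.fun)
# easel from ledge: S from height; then tape and mast top in the top view
S=(v[2]-165)/s; e=np.r_[v[:2]-R.from_euler('z',v[3]).apply([S*c,0,0])[:2],v[3]];print("S",S,"e",e)
print("top pred: ledge z26 top L/R, bottom L/R, z0 L/R",proj(ct,[mast(e,S,q) for q in[(0,120,26),(0,-120,26),(-16,120,26),(-16,-120,26),(0,120,0),(0,-120,0)]]))
print("mast top",proj(ct,[mast(e,0,(230,y,0)) for y in(11,-11)]))
g=lambda w:np.concatenate([proj(ct,mast(e,w[0]+a,(0,b,0)))[0]-u for a,b,u in [(0,11,(306.75,162)),(0,-11,(319.75,164)),(18,11,(307.75,152.25)),(18,-11,(320.75,154))]])
w=least_squares(g,[20.]);print("ST",w.x,"travel",w.x-S,w.fun)
```

```text
[529.79  43.04 106.14  -0.16] [-0.32 -1.16  0.46  1.23  1.   -0.59 -1.16  0.56]
S -122.76387897524276 e [636.09  25.47  -0.16]
top pred: ledge z26 top L/R, bottom L/R, z0 L/R [[236.34 220.64]
 [362.41 244.53]
 [235.42 228.14]
 [360.63 251.9 ]
 [239.19 214.83]
 [362.25 238.13]]
mast top [[328.12  38.35]
 [341.11  40.74]]
ST [8.82] travel [131.59] [-0.48 -0.54 -1.55 -0.3   0.16 -0.08 -0.82  0.42]
```

```bash
sed -i 's/^E0=.*/E0=[636.09,25.47,-0.16]; SL=-122.76; ST=8.8/' h.py
python3 - <<'E'
from h import *
np.set_printoptions(suppress=True,precision=2)
q,r,o=where();print(q,r)
for q in [(-38,13,205),(-38,13,156)]:
  print(rows(*goal(E0,SL,q)))
E
```

```text
[ -9.7 -24.2 211.5] [-0.3  2.1  1.7]
[[-2.69 -3.8   0.77 -0.33  2.13  1.7 ]]
[[-1.25 -1.88  2.84 -0.17  1.07  0.85]
 [-1.33 -1.87  2.81 -0.17  1.07  0.85]]
```

```bash
python3 -m inch '[-1.4,-1.9,0.3,-0.2,1.1,0.8,1, -1.4,-1.9,0.3,-0.2,1,0.8,1, 0,0,0,0,0,0,1, 0,0,0,0,0,0,1]'
python3 - <<'E'
from h import *
np.set_printoptions(suppress=True,precision=2)
q,r,o=where();print(q,r,o["joint_pos"])
print(rows(*goal(E0,SL,(-38,13,156)),20))
cw=camera_params("wrist");im=capture("wrist")
a=im[180:360,130:530,::-1];cv2.imwrite("pics/w3.png",cv2.resize(a,None,fx=2,fy=2))
print(proj(cw,[mast(E0,SL,q) for q in[(0,120,26),(0,-120,26),(-16,120,26),(-16,-120,26)]]))
E
```

```text
time: 2.45
eef_pos: [401.4, 75.4, 269.7]
tool_rot: [2.994, -0.244, 0.767]
force: [0.7, -0.2, 0.3]
finger_gap: 1.002
finger_force: 0.0
[-37.3  11.9 206.8] [ 0.1 -0.1 -0.1] [ 0.32 -0.26 -0.6   2.35  0.14  0.56 -2.14]
[[-0.03 -0.04  1.69  0.04 -0.03 -0.04]
 [-0.03 -0.04  1.69  0.04 -0.03 -0.04]
 [-0.02 -0.04  1.69  0.04 -0.03 -0.04]]
[[ 72.03 180.78]
 [615.06 179.64]
 [ 78.62 215.51]
 [607.54 214.15]]
```

View pics/w3.png

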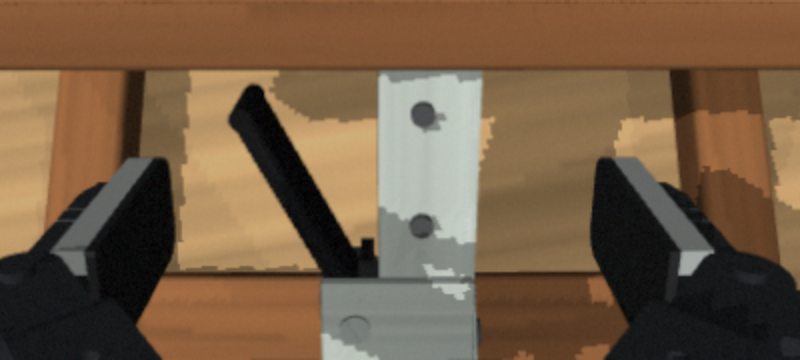

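The wrist view shows the fingers on both sides of the clamp and open lever. The ledge's lower edge is at image row 214, against 215 predicted. Going in.

```bash
python3 -m inch '[0,0,1.7,0,0,0,1, 0,-0.1,1.7,0,0,0,1, 0,0,1.7,0,0,0,1, 0,0,0,0,0,0,1, 0.6,0,0,0,0,0,1, 0.6,0,0,0,0,0,1]'
python3 - <<'E'
from h import *
q,r,o=where();print(q,r,o["joint_pos"].round(2))
E
```

```text
time: 3.25
eef_pos: [436.1, 72.0, 231.0]
tool_rot: [2.994, -0.242, 0.767]
force: [-2.5, 0.2, -0.1]
finger_gap: 1.0
finger_force: 1.2
[-25.4  14.1 156.2] [ 0.1 -0.1 -0. ] [ 0.42 -0.09 -0.71  2.32  0.36  0.46 -2.32]
```

```bash
python3 -m inch '[2.5,0,0,0,0,0,1, 2.5,0,0,0,0,0,1, 2.5,0,0,0,0,0,1, 2.5,0,0,0,0,0,1, 1.6,0,0,0,0,0,1, 0,0,0,0,0,0,1]'
python3 - <<'E'
from h import *
q,r,o=where();print(q,r,o["joint_pos"].round(2))
cw=camera_params("wrist");
import pickle;pickle.dump((cw,o),open("w4.pkl","wb"))
a=capture("wrist")[:,:,::-1];b=capture("top")[:,:,::-1]
cv2.imwrite("pics/w4.png",a);cv2.imwrite("pics/t4.png",b)
x=cv2.resize(a[60:230,180:420],(800,567),interpolation=cv2.INTER_CUBIC);
y=cv2.resize(b[130:200,285:345],None,fx=3,fy=3,interpolation=cv2.INTER_CUBIC); x[567-210:,620:]=y
cv2.imwrite("pics/c4.png",cv2.convertScaleAbs(x,alpha=1.3))
E
```

```text
time: 4.0
eef_pos: [537.0, 55.8, 286.8]
tool_rot: [2.995, -0.241, 0.769]
force: [-2.2, 0.7, -0.7]
finger_gap: 1.003
finger_force: 0.7
[ 91.1  14.2 156.1] [ 0.  -0.1 -0. ] [ 0.44  0.06 -0.67  2.07  0.4   0.59 -2.23]
```

View pics/c4.png

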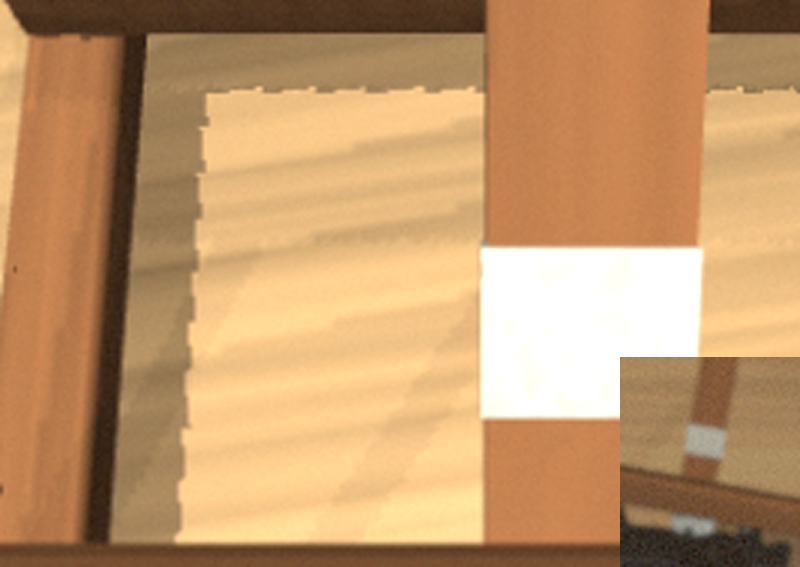

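Wrist view (crop scale 3.333): tape upper edge at image row 134.1, lower edge at 185.4, and the ledge's upper edge line at 222.8. Intersecting these rays with the mast face gives the distance left.

```bash
cat >> h.py <<'E'
def mastx(cw,px,e=E0,S=SL,z=0):
    K=np.array([[cw["fx"],0,cw["cx"]],[0,cw["fy"],cw["cy"]],[0,0,1]])
    u=cv2.undistortPoints(np.array(px,float).reshape(-1,1,2),K,np.array(cw["dist_coeffs"]))[:,0]
    d=R.from_rotvec(cw["rotation"]).apply(np.c_[u[:,0],-u[:,1],-np.ones(len(u))])
    M=Rmast(e);o=M.T@(cw["eye"]-mast(e,S,[0,0,0]));d=d@M
    return o+d*((z-o[2])/d[:,2])[:,None]
E
python3 - <<'E'
from h import *
import pickle
cw,o=pickle.load(open("w4.pkl","rb"))
x=np.array([(592,247),(592,418),(585,543),(482,418),(702,418)])*[240/800,170/567]+[180,60]
m=mastx(cw,x).round(2);print(m)
E
```

```text
[[ 1.4992e+02  1.5000e-01  0.0000e+00]
 [ 1.3151e+02 -3.3000e-01 -0.0000e+00]
 [ 1.1714e+02  7.0000e-02  0.0000e+00]
 [ 1.3152e+02  1.1700e+01  0.0000e+00]
 [ 1.3151e+02 -1.2380e+01  0.0000e+00]]
```

```bash
python3 -m inch '[0.8,0,0,0,0,0,1, 0.6,0,0,0,0,0,1, 0,0,0,0,0,0,1, 0,0,0,0,0,0,1]'
python3 - <<'E'
from h import *
q,r,o=where();print(q,r,o["joint_pos"].round(2))
cw=camera_params("wrist")
import pickle;pickle.dump((cw,o),open("w5.pkl","wb"))
a=capture("wrist")[:,:,::-1]
cv2.imwrite("pics/w5.png",a)
x=cv2.resize(a[150:250,310:410],(600,600),interpolation=cv2.INTER_CUBIC)
cv2.imwrite("pics/c5.png",cv2.convertScaleAbs(x,alpha=1.0))
E
```

```text
time: 4.6
eef_pos: [548.4, 54.1, 292.7]
tool_rot: [2.995, -0.24, 0.767]
force: [-1.4, 0.1, -1.0]
finger_gap: 1.005
finger_force: 0.7
[104.   14.3 155.8] [ 0.  -0.1  0. ] [ 0.44  0.08 -0.67  2.04  0.4   0.6  -2.22]
```

View pics/c5.png

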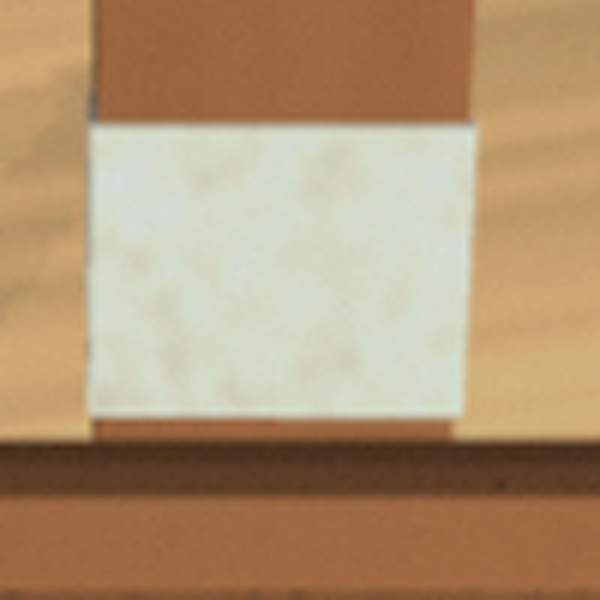

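The tape's lower edge is at crop row 418 and the ledge at 443. The tape itself spans 293 px for 18 mm, so 1.5 mm is left. I'll push that, then centre and part-close.

```bash
python3 -m inch '[0.15,0.5,0,0,0,0,1, 0,0.6,0,0,0,0,0.85, 0,0,0,0,0,0,0.75, 0,0,0,0,0,0,0.75]' 40
python3 - <<'E'
from h import *
q,r,o=where();print(q,r)
cw=camera_params("wrist");a=capture("wrist")[:,:,::-1];cv2.imwrite("pics/w6.png",a)
# rows of tape edges and the ledge line along the mast middle
p=proj(cw,[mast(E0,SL,(130+14,y,0)) for y in(-6,6)])[:,0];g=a[150:250,int(min(p)):int(max(p))].astype(float)
col=g.mean(1)[:,0];print((int(min(p)),int(max(p))));print(col.astype(int).tolist())
E
```

```text
time: 5.15
eef_pos: [548.0, 42.6, 293.8]
tool_rot: [2.994, -0.241, 0.767]
force: [-3.1, 0.2, 2.9]
finger_gap: 0.751
finger_force: 2.1
[105.8   2.8 156.1] [ 0.1 -0.1 -0. ]
(308, 341)
[65, 65, 65, 65, 65, 66, 65, 65, 65, 65, 65, 66, 65, 65, 65, 65, 65, 65, 65, 65, 65, 65, 65, 65, 65, 117, 178, 202, 203, 202, 201, 200, 200, 200, 200, 200, 201, 203, 203, 205, 205, 205, 205, 204, 204, 203, 202, 202, 202, 202, 203, 203, 203, 204, 204, 203, 204, 203, 202, 202, 201, 201, 201, 200, 200, 199, 200, 200, 199, 199, 199, 200, 162, 84, 31, 31, 32, 36, 39, 38, 39, 39, 51, 64, 66, 67, 66, 66, 66, 66, 66, 67, 66, 66, 66, 67, 67, 66, 58, 51]
```

Run:
```python
from h import *
import pickle
cw=camera_params("wrist")
m=mastx(cw,[(324,175.3),(324,222.6)]);print(m, m[0]-m[1])
cw,o=pickle.load(open("w5.pkl","rb"))
k=np.array([(280,124),(280,416),(280,443)])/6+[310,150]-.5+.08
m=mastx(cw,k);print(m,m[0]-m[1],m[1]-m[2])
```

```text
[[149.80753786   0.48359372   0.        ]
 [131.81618484   0.4453092    0.        ]] [17.99135302  0.03828452  0.        ]
[[ 1.49883840e+02  5.01201797e-01  0.00000000e+00]
 [ 1.31527887e+02  1.25977961e-02  0.00000000e+00]
 [ 1.29758899e+02 -3.52103083e-02  0.00000000e+00]] [18.35595299  0.488604    0.        ] [1.76898775 0.0478081  0.        ]
```

```bash
python3 -m inch '[-0.03,0,0,0,0,0,0.65, 0,0,0,0,0,0,0.55, 0,0,0,0,0,0,0.45, 0,0,0,0,0,0,0.45, 0,0,0,0,0,0,0.45]' 60
python3 - <<'E'
from h import *
q,r,o=where();print(q,r)
cw=camera_params("wrist");a=capture("wrist")[:,:,::-1];cv2.imwrite("pics/w7.png",a)
col=a[165:235,308:341,0].mean(1);print(col.astype(int).tolist()[5:15],col.astype(int).tolist()[50:65])
x=cv2.resize(a[170:400,150:490],None,fx=2.2,fy=2.2);cv2.imwrite("pics/c7.png",x);print(x.shape)
E
```

```text
time: 5.82
eef_pos: [548.2, 44.3, 294.8]
tool_rot: [2.995, -0.237, 0.771]
force: [-8.1, 4.0, 9.7]
finger_gap: 0.451
finger_force: 0.0
[106.2   4.6 156.9] [-0.  -0.2  0.1]
[67, 67, 67, 67, 67, 67, 74, 164, 209, 209] [205, 205, 205, 184, 117, 32, 32, 36, 40, 40, 40, 40, 52, 65, 69]
(506, 748, 3)
```

View pics/c7.png

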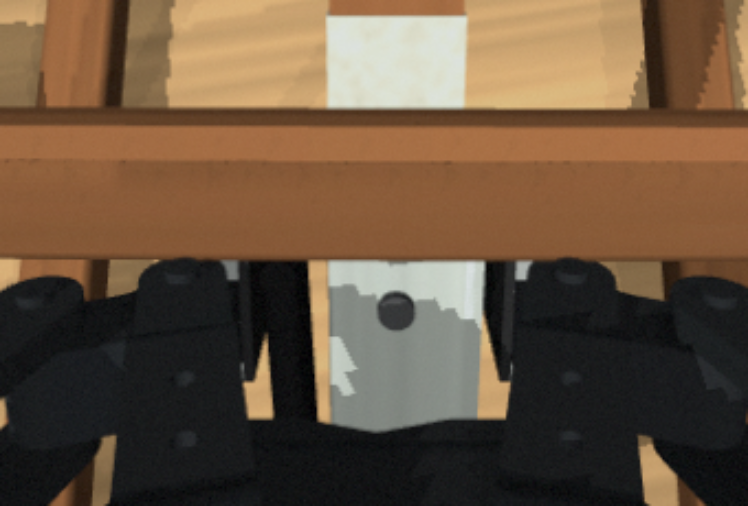

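Run:
```python
from h import *
q,r,o=where();print(q,r,o["force"],(Rmast(E0).T@o["force"]).round(1),o["moment"],o["finger_gap"],o["finger_force"],o["qd"].round(3))
cw=camera_params("wrist");a=capture("wrist")[:,:,::-1]
col=a[165:235,308:341,0].mean(1).astype(int).tolist();print(col[8:16],col[48:66])
m=mastx(cw,[(324,177.2),(324,219.5)]);print(m, m[0]-m[1])
print("front edge pred", proj(cw,mast(E0,SL,(131,0,26))),"bottom",proj(cw,mast(E0,SL,(115,0,26))))
```

```text
[106.1   4.6 156.9] [-0.  -0.2  0.1] [-7.51116497  3.07251964  9.48828185] [-2.4  1.8 12.1] [0.36002309 0.64492025 0.24430752] 0.45452505177901703 0.0 [-0.001  0.001 -0.     0.001  0.002  0.002 -0.001]
[67, 67, 67, 75, 164, 209, 209, 209] [206, 205, 205, 205, 205, 184, 117, 32, 32, 36, 39, 40, 40, 40, 52, 65, 68, 69]
[[ 1.49667060e+02  2.58940899e+00  1.42108547e-14]
 [ 1.33479427e+02  2.52455700e+00 -1.42108547e-14]] [1.61876335e+01 6.48519895e-02 2.84217094e-14]
front edge pred [[332.79960421 253.01252023]] bottom [[332.25234638 299.32917508]]
```

The gripper is nearly shut, but the ledge crept about 1.8 mm past the mark. I'll ease down and see if it follows.

```bash
python3 -m inch '[-0.1,0,0,0,0,0,0.45, -0.1,0,0,0,0,0,0.45, 0,0,0,0,0,0,0.45]' 60
cat >> h.py <<'E'
def check():
    q,r,o=where();cw=camera_params("wrist");a=capture("wrist")
    u=proj(cw,[mast(E0,SL,(140,y,0)) for y in(-5,5)])[:,0].astype(int)
    g=a[:,min(u):max(u),2].astype(float).mean(1);t=120
    i=next(k for k in range(120,260) if g[k]<t<=g[k+1]);j=next(k for k in range(i+3,300) if g[k]>=t>g[k+1])
    i+=(t-g[i])/(g[i+1]-g[i])+.5; j+=(g[j]-t)/(g[j]-g[j+1])+.5
    m=mastx(cw,[(u.mean(),i),(u.mean(),j)])[:,0]
    print("q",q,r,"F",(Rmast(E0).T@o["force"]).round(1),"gap",o["finger_gap"],o["finger_force"],"visible tape",(m[0]-m[1]).round(2),"edge",m.round(2))
E
python3 -c "from h import *;check()"
```

```text
time: 6.3
eef_pos: [546.8, 44.5, 294.1]
tool_rot: [2.995, -0.237, 0.773]
force: [-5.0, 3.3, 9.0]
finger_gap: 0.45
finger_force: 0.0
q [104.6   4.5 157. ] [-0.  -0.3  0.1] F [-0.5  2.5 10.5] gap 0.45004991018000834 0.0 visible tape 17.52 edge [149.8  132.28]
```

```bash
python3 -m inch '[-0.08,0,0,0,0,0,0.45, 0,0,0,0,0,0,0.45]' 60; python3 -c "from h import *;check()"
```

```text
time: 6.6
eef_pos: [546.1, 44.6, 293.7]
tool_rot: [2.995, -0.237, 0.773]
force: [-6.0, 3.2, 9.0]
finger_gap: 0.452
finger_force: 0.0
q [103.8   4.5 157. ] [-0.  -0.3  0.1] F [-1.3  2.2 10.9] gap 0.45185168995024155 0.0 visible tape 18.26 edge [149.79 131.53]
```

```bash
python3 -m inch '[0,0,0,0,0,0,0.42, 0,0,0,0,0,0,0.39, 0,0,0,0,0,0,0.3, 0,0,0,0,0,0,0.3]' 60; python3 -c "from h import *;check()"
```

```text
time: 7.15
eef_pos: [545.9, 43.4, 294.6]
tool_rot: [2.993, -0.243, 0.772]
force: [-14.3, 0.1, 18.5]
finger_gap: 0.353
finger_force: 58.5
q [104.3   3.3 157.7] [ 0.1 -0.3 -0.1] F [-3.6 -2.2 23. ] gap 0.35280359448074544 58.53955371771008 visible tape 18.03 edge [149.75 131.72]
```

```bash
python3 -m inch '[0,0,0,0,0,0,0.3, 0,0,0,0,0,0,0.3, 0,0,0,0,0,0,0.3, 0,0,0,0,0,0,0.3]' 80
python3 - <<'E'
from h import *
check()
a=capture("wrist")[:,:,::-1]
x=cv2.resize(a[165:365,230:430],(600,600),interpolation=cv2.INTER_CUBIC)
cv2.imwrite("pics/c8.png",cv2.convertScaleAbs(x,alpha=1.6,beta=10))
E
```

```text
time: 7.7
eef_pos: [546.1, 43.0, 294.8]
tool_rot: [2.992, -0.244, 0.772]
force: [-13.3, -0.1, 19.7]
finger_gap: 0.342
finger_force: 78.4
q [104.5   2.9 157.8] [ 0.1 -0.3 -0.1] F [-2.1 -2.3 23.6] gap 0.3418744307254602 78.36607128381729 visible tape 17.68 edge [149.72 132.04]
```

View pics/c8.png

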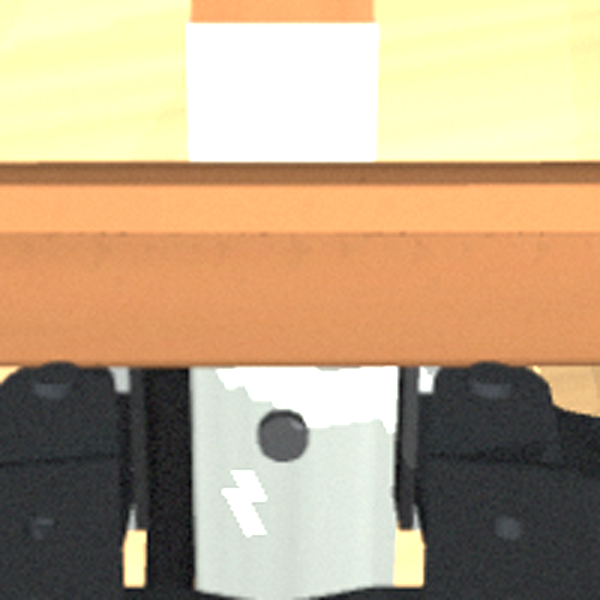

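The lever lies flush along the clamp between the pads, and the ledge is about 0.5 mm above the tape edge. One small nudge down while gripped.

```bash
python3 -m inch '[-0.1,0,-0.1,0,0,0,0.3, 0,0,0,0,0,0,0.3, 0,0,0,0,0,0,0.3]'; python3 -c "from h import *;check()"
```

```text
time: 8.18
eef_pos: [544.6, 43.1, 294.1]
tool_rot: [2.993, -0.244, 0.771]
force: [-7.9, 0.1, 12.1]
finger_gap: 0.336
finger_force: 78.3
q [103.    2.8 157.9] [ 0.1 -0.2 -0.1] F [-1.1 -1.2 14.3] gap 0.3362853649588076 78.3326858561486 visible tape 18.64 edge [149.79 131.16]
```

Run:
```python
from h import *
cw=camera_params("wrist"); L=SL+131.16
for n,q in dict(clampL=(-30,11,14),clampR=(-30,-14,14),levIn=(-27,14,12),levOut=(-27,20,12),levIn2=(-60,14,12),levOut2=(-60,20,12),clL2=(-60,11,14),clR2=(-60,-14,14)).items(): print(n,proj(cw,mast(E0,L,q))[0].round(1))
a=capture("wrist").astype(int).sum(2)
for r in (295,310,330,345): print(r,a[r,264:376].tolist())
```

```text
clampL [295.  306.9]
clampR [363.7 306.6]
levIn [287.  296.7]
levOut [270.7 296.7]
levIn2 [289.5 371.4]
levOut2 [274.3 371.4]
clL2 [296.8 375.1]
clR2 [361.2 374.8]
295 [83, 73, 79, 74, 138, 221, 243, 247, 228, 171, 95, 79, 87, 73, 41, 11, 23, 40, 36, 32, 42, 51, 46, 55, 48, 45, 53, 55, 41, 232, 335, 391, 404, 400, 404, 396, 397, 399, 398, 390, 397, 397, 403, 404, 440, 461, 429, 396, 404, 399, 445, 549, 594, 589, 588, 588, 589, 588, 586, 589, 586, 577, 575, 575, 577, 583, 580, 597, 595, 595, 598, 600, 600, 606, 601, 597, 599, 602, 600, 607, 601, 607, 606, 612, 613, 619, 621, 619, 621, 622, 614, 624, 656, 635, 621, 652, 632, 520, 269, 50, 84, 116, 125, 138, 138, 245, 341, 366, 363, 335, 190, 81]
310 [89, 69, 74, 78, 79, 53, 48, 41, 32, 57, 76, 87, 92, 80, 62, 33, 37, 43, 30, 47, 56, 47, 35, 47, 33, 46, 52, 40, 46, 79, 278, 373, 399, 401, 403, 398, 394, 392, 393, 395, 396, 397, 396, 400, 399, 398, 392, 394, 393, 395, 393, 335, 223, 161, 158, 168, 158, 161, 169, 165, 165, 157, 166, 166, 166, 173, 162, 164, 249, 366, 406, 407, 408, 406, 413, 407, 413, 416, 414, 416, 412, 414, 413, 417, 41
[... 488 characters left out ...]
 416, 411, 408, 412, 404, 415, 416, 416, 413, 423, 424, 423, 411, 409, 406, 407, 404, 404, 403, 336, 153, 43, 57, 87, 92, 60, 79, 56, 30, 42, 31, 57, 83, 78, 70]
345 [74, 87, 73, 79, 77, 71, 64, 228, 409, 481, 478, 481, 472, 469, 363, 43, 42, 44, 44, 45, 51, 49, 29, 39, 22, 55, 53, 29, 42, 19, 124, 277, 373, 400, 397, 396, 395, 392, 389, 388, 393, 391, 398, 393, 397, 395, 396, 393, 390, 394, 391, 396, 398, 402, 392, 399, 395, 395, 388, 391, 393, 390, 388, 387, 391, 393, 398, 397, 400, 403, 401, 407, 403, 405, 406, 405, 407, 405, 406, 413, 412, 414, 417, 411, 412, 413, 413, 419, 418, 412, 406, 400, 396, 407, 404, 400, 400, 416, 472, 478, 481, 477, 477, 477, 481, 478, 358, 126, 65, 79, 73, 85]
```

```bash
python3 -m inch '[0,0,0,0,0,0,0.3, 0,0,0,0,0,0,0.3, 0,0,0,0,0,0,0.3, 0,0,0,0,0,0,0.3, 0,0,0,0,0,0,0.3]'>/dev/null; python3 -c "from h import *;check()"; python3 -m inch '[0.05,0,0,0,0,0,0.3, 0,0,0,0,0,0,0.3, 0,0,0,0,0,0,0.3, 0,0,0,0,0,0,0.3]'>/dev/null; python3 -c "from h import *;check()"
```

```text
q [103.    2.8 157.9] [ 0.1 -0.2 -0.1] F [-1.4 -1.8 13.1] gap 0.33843335046412265 78.3268060348928 visible tape 18.66 edge [149.79 131.13]
q [103.1   2.9 157.9] [ 0.1 -0.2 -0.1] F [-2.2 -1.7 16. ] gap 0.33886919573963115 79.9163727555424 visible tape 18.68 edge [149.78 131.1 ]
```

The ledge no longer follows the arm, so it is clamped, and it sits within about 0.4 mm of the mark. The grip holds at about 80 N. Handing in.

```bash
python3 -c "from plant import *;print(close_job())"
```

```text
the job is handed in; nothing more can be done
None
```

I pushed the ledge to within about 0.4 mm of the tape's lower edge, shut the cam lever there, and handed the job in at about 9.5 s, still gripping clamp and lever at 80 N. The ledge had overshot by about 1.8 mm with the lever nearly shut, so I eased it back down before the final squeeze, with a last nudge of about 0.9 mm after it.

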